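# Move the spring-bolted spindle guard to the other unit

## Task

The guard stands on one of the two bench spindle units and is needed on the other: pull its sprung bolt up by the black knob, slide the guard out from under the keepers and lift it off. Set it down upright in the other unit's seat and slide it under the keepers until the bolt drops fully home in its slot, then let go. Work gently, without forcing or jamming the guard, and leave the other things on the bench where they are.

Things in the scene. Friction and masses are not known exactly. Their poses are not given: they have to be found in the camera images.
- guard: the guard, a low upright panel door, sizes in mm: 12 thick (x), 154 long (y), 62 high, 0.7 to 0.86 kg, aluminium frame with clear panes; stands by itself. Origin: middle of its underside; z up, y along it; the same either way round. End posts 12 x 12, up to the 62 high top, outer faces at y = -77 and +77, can be pushed
- tongue (a point): underside of the guard's tongue at its y = +60 mm; a like one is at y = -60. Tongues are, in mm, 18 long in y, 32 wide in x, 6 high, on a foot bar 12 wide, 10 high. Under the keepers they have 2 mm to spare in height and 2.5 mm on each side in x
- bolt (a joint): travel (m) of the guard's sprung vertical bolt: 0 = down (8 mm round tip 10 mm below the guard's underside), 0.012 = up at its stop. The spring pushes it down with 2.2 N at 0, 3.4 N at the stop: less than the guard's weight, so a guard hung by its knob keeps the bolt up. With the guard on the sill 0.009 and more is out of the slot; resting on the strike plate beside the slot it reads 0.009
- knob (a point): centre of the bolt's black knob, a block 20 (x) x 24 (y) x 24 mm high mid-guard, 86 mm above the guard's underside with the bolt down (98 with it up); below it 12 mm of bare 8 mm rod to the top rail. It does not turn. Pulled past its stop it lifts the guard; a fitted guard rises 2 mm and is then stopped rigidly by the keepers
- unit_from: the spindle unit that carries the guard at the start: white foot plate 150 x 216 mm, grey sills, fixed to the bench, motor (top 83 mm above the bench) on its +x side. Origin on the bench under the middle of the seat; z up, y along the seat. Seat, keepers and strike are as on unit_to, its strike plate set on its own
- unit_to: the like unit without a guard, to which it shall go; mm; axes and origin as unit_from. Seat: a sill 32 above the bench, y = -108 to +105, with the strike plate between. The guard goes in and out vertically with its origin at y = +24 (18.5 to 29 clears the keepers) and slides along -y to its locked place, y = -10 to +10; an end stop halts it at y = -23
- keeper (a point): top of the middle between one pair of unit_to's keepers, at its y = +60, 44 mm above the bench; the other pair is at y = -60. A keeper is an inverted-L steel hook 18 mm long in y; the pair's lips leave a 17 gap across x and reach to x = 24.5 either side, undersides 40 above the bench
- strike (a point): nominal centre (y = 0) of the bolt's slot in unit_to's steel strike plate, whose top lies 31 mm above the bench. The slot is 10.5 mm wide along y, 16 mm along x. The plate is adjustable: the real slot lies anywhere within 10 mm of this point along y, not measured; find it by feel. The guard slides with 3 to 6 N; more than 15 N on the bolt spoils it
- loupe: black eye loupe, 34 mm dia x 30 mm high, a bystander, to be left alone
- case_holder: grey ring-shaped case holder, 54 mm dia x 16 mm high, a bystander, to be left alone
- oil_jar: small glass jar, 38 mm dia x 45 mm high, a bystander, to be left alone
- screwdriver: small screwdriver lying flat, 130 mm long, a bystander, to be left alone
- parts_dish: white ceramic dish, 64 mm dia x 22 mm high, a bystander, to be left alone
- dust_bell: clear dust cover with a small knob, 70 mm dia x 54 mm high, a bystander, to be left alone
- drawer_block: wooden block, 60 x 90 x 35 mm high, a bystander, to be left alone
There are look-alikes about, which are no part of the job. Of the things that look like the guard, the middle-sized one is meant.

How it is judged:
By the outcome, as a careful person would: the job done as asked, in the order asked, and still so for the second after the job is handed in, with the robot touching nothing.
It also fails if it takes over 72 s, if anything falls off the work surface, if the arm or the gripper's body presses on something with over 40 N, if the wrist force passes 120 N, or if a joint passes its speed limit or range.

## Robot

A 6-joint arm with a two-finger parallel gripper is mounted at the origin on the work surface. World frame = base frame: x ahead of the robot, y to its left, z up, the work surface at z = 0. Lengths are in mm, angles in degrees, forces in N, time in s.
With the tool pointing down it reaches from about 300 to 950 mm from the base axis. Payload 3.1 kg.
Tool frame: the origin (TCP) lies between the finger pads; the fingertips stand 17 mm ahead of it and the grasp point (between the pads) lies 2 mm behind it (r.tip_reach is the distance from the TCP to the fingertips, in mm); y points along the fingers, x is the direction in which the jaws open and shut, and the axes are right-handed (so a half turn about y gives the same grasp; the last joint's range is limited). The gripper opens to 85 mm and grips with 20 to 120 N. Pads are 22 mm wide; open, the fingers measure 114 mm over their backs; the gripper's body (76 mm by 85 mm) begins 54 mm behind the grasp point. The pads swing forward as they close: fully open they stand 13 mm farther back than shut.
Start: joints at [70.262, 17.653, 93.61, -0, 68.738, -3.994], TCP at [169.623, 601.548, 248.272] pointing down, gripper open.
Joint ranges: [-175.34, 175.34], [-45.06, 112.39], [2.9, 150.54], [-68.45, 248.45], [3.09, 151.38], [-168.51, 168.51]. Speed limits (degrees/s): [159.86, 159.86, 180, 180, 180, 180].

## Interface

Orientations are given as [roll, pitch, yaw] about the fixed x, y, z axes, in that order (R = Rz(yaw) Ry(pitch) Rx(roll)).
In Python, from rig import r gives the robot as it stands.
- The arm moves only by the shell command python3 -m inch 'ROWS' [FORCE]. ROWS is JSON, a list of rows, each a list of 3 entries, a list of its own where there are three numbers: the shift along the world's x, y, z in mm, then the turn about the world's z in rad, then the opening, from 0 (shut) to 1 (fully open). In form: [[[tx, ty, tz], twist, grip], ...]. A call has 1 to 10 rows; each row shifts and turns the commanded pose from where the row before left it; what a row does not reach is not made up. A row lasts 1/8 s, in which the tool goes at most 62.5 mm and 10.7 degrees, less where a joint would pass 70% of its speed; a pose out of reach is approached as far as the arm can. A call is refused whole if a number of a shift passes 62.5 or a number of a turn 0.188, either way. A call with a gripper value outside its range is refused whole. The fingers move at their own pace and stop on an object; FORCE is the grip in N (left out, the last holds). Time passes only in rows, so rows that do not move let the fingers close. It gives the time, the measured TCP pose, the force and the opening at its end, in the units of the state.
- r.state(): the state, without advancing time (a new reading comes with each control period).
- r.snapshot(name): name is "side" or "top" or "wrist"; returns a dict with "frame" (384x512x3 uint8, blue, green, red), "intrinsics" (3x3 intrinsics, pixels), "k1" (the pictures are not rectified: a ray, as slopes to the right and down, at radius r is drawn at 1 + k1 r^2 times it, then the intrinsics apply), "xyz" and "orientation" of the camera in the world; the wrist camera has in their place "hand_eye" (4x4, takes a point from camera to tool coordinates, whose origin is the TCP and whose axes are the tool frame's). Camera axes: x right, y down, z forward; pixel columns grow to the right and rows downward; lengths in mm; the calibration is good to about 2 mm. A picture is of the moment at which its call begins: read the wrist's pose just before it. There is no depth.
- r.hand_in(): hands the job in, once; it reports no verdict.
The state is a dict: "time_s": time; "joint_pos": joint angles; "dq": joint speeds; "effort": joint torques, N m; "eef_pos": TCP position; "ee_rot": TCP orientation; "force": force on the tool from outside, world axes, zero at the start; "wrist_torque": the same for the moment, N m; "gripper_width": opening from 0.0 (shut) to 1.0 (fully open).
Only numpy, scipy, OpenCV 4.12 (cv2) and the standard library are available. Lean on these libraries where they do the work, as an engineer would, in place of code of your own. Each camera call takes 0.05 s, during which the arm holds its last target. There are 200 camera calls.

## Working session

There is one attempt and no reset: what is moved stays moved. The work goes in short steps, Python scripts to look and compute and a shell command to move; the robot and the scene stay as the last step left them, time stands still between calls to the robot, and variables do not carry over. Pictures are saved under pics/ and viewed, about 8 in all and at most 12, crops included, and the job is handed in when it is done.

```bash
ls; mkdir -p pics; cat > h.py <<'E'
import numpy as np,cv2
from scipy.spatial.transform import Rotation as R
from rig import r
def snap(n,f=None):
    st=r.state(); s=r.snapshot(n)
    if n=="wrist":
        T=np.eye(4);T[:3,:3]=R.from_euler('xyz',st['ee_rot'],degrees=True).as_matrix();T[:3,3]=st['eef_pos'];s['T']=T@np.array(s['hand_eye'])
    else:
        T=np.eye(4);T[:3,:3]=R.from_euler('xyz',s['orientation'],degrees=True).as_matrix();T[:3,3]=s['xyz'];s['T']=T
    if f: cv2.imwrite('pics/'+f,s['frame'])
    return s
def ray(s,u,v):
    K=np.array(s['intrinsics']);d=np.array([(u-K[0,2])/K[0,0],(v-K[1,2])/K[1,1]]);x=d.copy()
    for _ in range(20): x=d/(1+s['k1']*(x@x))
    return s['T'][:3,3],s['T'][:3,:3]@np.array([x[0],x[1],1])
def onz(s,u,v,z):
    o,d=ray(s,u,v);return (o+d*(z-o[2])/d[2]).round(1)
def proj(s,p):
    q=np.linalg.inv(s['T'])@np.append(p,1);x=q[:2]/q[2];x=x*(1+s['k1']*(x@x));K=np.array(s['intrinsics']);return np.array([K[0,0]*x[0]+K[0,2],K[1,1]*x[1]+K[1,2]]).round(1)
E
python3 - <<'E'
from h import *
a=snap('top','top.png');b=snap('side','side.png')
for s in(a,b):print(s['T'].round(2),s['k1'],np.array(s['intrinsics']).round(1))
print(r.state())
E
```

```text
pics
[[-4.00000e-02 -9.80000e-01  2.10000e-01  2.34670e+02]
 [-1.00000e+00  4.00000e-02 -1.00000e-02  7.76800e+01]
 [ 0.00000e+00 -2.10000e-01 -9.80000e-01  1.15704e+03]
 [ 0.00000e+00  0.00000e+00  0.00000e+00  1.00000e+00]] -0.10237926875520237 [[351.    0.  256.5]
 [  0.  351.  192.6]
 [  0.    0.    1. ]]
[[-9.9000e-01 -1.0000e-01  8.0000e-02  3.6354e+02]
 [-1.3000e-01  7.4000e-01 -6.6000e-01  7.8620e+02]
 [ 0.0000e+00 -6.6000e-01 -7.5000e-01  9.1507e+02]
 [ 0.0000e+00  0.0000e+00  0.0000e+00  1.0000e+00]] -0.07022155800105052 [[481.4   0.  259. ]
 [  0.  481.4 194.5]
 [  0.    0.    1. ]]
{'time_s': 0.1, 'joint_pos': array([ 7.02618948e+01,  1.77021787e+01,  9.36813418e+01,  1.05965662e-03,
        6.87383744e+01, -3.99385699e+00]), 'dq': array([-0.04955564, -0.05398105, -0.17375762, -0.11944696, -0.00031535,
       -0.06982901]), 'effort': array([-7.69559065e-04, -4.16407192e+01, -2.77644610e+01, -1.17355485e-04,
        3.96532821e-03,  1.49931719e-05]), 'eef_pos': array([169.37468616, 600.87544166, 247.14030238]), 'ee_rot': array([-89.99052576,   0.12153006,  74.25537655]), 'force': array([-0.6611822 , -0.26564904, -0.51165528]), 'wrist_torque': array([-0.03581259,  0.03122308,  0.0139089 ]), 'gripper_width': 1.0023105209226515}
```

```bash
python3 -c "
import cv2
for n in('top','side'):
    i=cv2.imread(f'pics/{n}.png');cv2.imwrite(f'pics/{n}2.png',cv2.resize(i,(800,600),interpolation=cv2.INTER_CUBIC))"
```

```text
(no output)
```

View pics/top2.png

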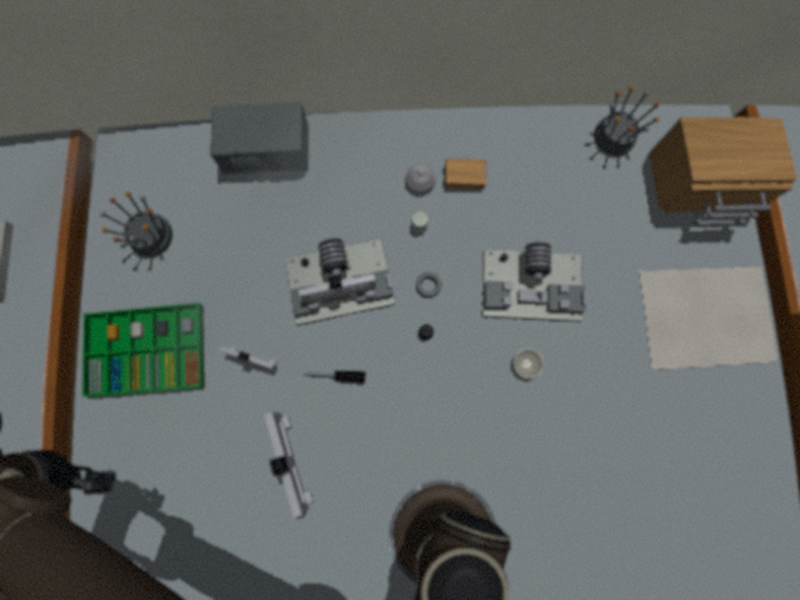

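View pics/side2.png

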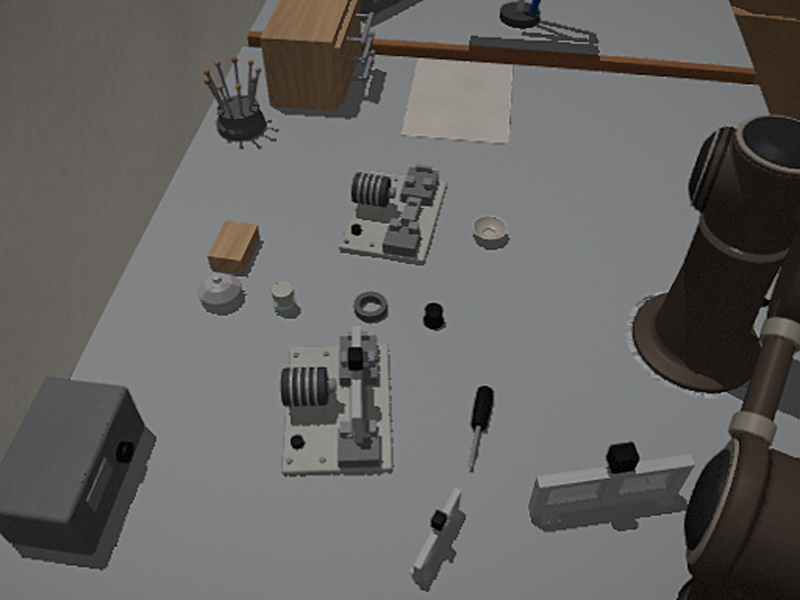

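Candidates (pixels in the 800×600 top view):
- Panel on the left unit at (335,283).
- Large loose panel at (283,465).
- Small loose panel at (245,358).

The middle-sized one, on the left unit, is the guard. The target is the right unit at (533,285). Next I'll get rough positions.

```bash
python3 - <<'E'
from h import *
a=snap('top');b=snap('side')
f=.64
def tri(p,q):
    o1,d1=ray(a,p[0]*f,p[1]*f);o2,d2=ray(b,q[0]*f,q[1]*f)
    A=np.c_[d1,-d2];t=np.linalg.lstsq(A,o2-o1,rcond=None)[0];return ((o1+d1*t[0]+o2+d2*t[1])/2).round(1),np.linalg.norm(o1+d1*t[0]-o2-d2*t[1]).round(1)
print('knob',tri((336,283),(355,358)))
print('guard ends z94',onz(a,302*f,296*f,94),onz(a,372*f,280*f,94))
print('large',onz(a,270*f,415*f,62),onz(a,298*f,515*f,62),'small',onz(a,224*f,351*f,40),onz(a,273*f,367*f,40))
for n,q in dict(tlp=(289,258),trp=(383,242),brp=(393,302),blp=(297,322)).items(): print(n,onz(a,q[0]*f,q[1]*f,10))
for n,q in dict(tl=(485,250),tr=(580,253),br=(582,320),bl=(483,316)).items(): print('to',n,onz(a,q[0]*f,q[1]*f,10))
print(r.snapshot('wrist')['hand_eye'])
E
```

```text
knob (array([501.7, 190.1, 116.2]), np.float64(2.7))
guard ends z94 [482.3 260.9  94. ] [509.  120.4  94. ]
large [251.8 332.3  62. ] [ 59.5 279.8  62. ] small [385.5 433.5  40. ] [348.7 331.1  40. ]
tlp [588.3 303.6  10. ]
trp [615.6  96.9  10. ]
brp [480.2  80.5  10. ]
blp [445.5 286.5  10. ]
to tl [ 587.8 -125.7   10. ]
to tr [ 572.8 -336.6   10. ]
to br [ 423.  -323.7   10. ]
to bl [ 441.3 -110.    10. ]
[[ 9.99999098e-01 -1.26993759e-03 -4.36920100e-04 -6.41751177e-01]
 [ 4.31621949e-05 -2.94773779e-01  9.55567066e-01 -1.25530887e+02]
 [-1.34230312e-03 -9.55566223e-01 -2.94773459e-01  7.51486362e+01]
 [ 0.00000000e+00  0.00000000e+00  0.00000000e+00  1.00000000e+00]]
```

```bash
python3 -m inch '[[[30,-40,5],0.045,1],[[30,-40,5],0.045,1],[[30,-40,5],0.045,1],[[30,-40,5],0.045,1],[[30,-40,5],0.045,1],[[30,-40,5],0.045,1],[[30,-40,5],0.045,1],[[30,-40,5],0.045,1],[[30,-40,5],0.04,1],[[30,-45,5],0.04,1]]' 40; python3 -m inch '[[[0,0,0],0,1],[[0,0,0],0,1]]'; python3 - <<'E'
from h import *
s=snap('wrist','w1.png');print(r.state()['eef_pos'],r.state()['ee_rot'],np.array(s['intrinsics']),s['k1'])
print(proj(s,[501,190,117]))
cv2.imwrite('pics/w1b.png',cv2.resize(s['frame'],(800,600),interpolation=cv2.INTER_CUBIC))
E
```

```text
time_s: 1.5
eef_pos: [470.4, 195.3, 298.6]
ee_rot: [-90.0, -0.0, 99.6]
force: [0.6, 0.7, -0.7]
gripper_width: 1.003
time_s: 1.75
eef_pos: [469.3, 196.5, 298.0]
ee_rot: [-90.0, -0.0, 99.4]
force: [-0.7, -0.0, -0.6]
gripper_width: 0.997
[468.9615736  197.02548556 297.93339522] [-8.99444887e+01 -2.58112024e-02  9.94743342e+01] [[279.02598549   0.         255.00692952]
 [  0.         279.02598549 190.50219845]
 [  0.           0.           1.        ]] -0.00908784364743936
[245.6 199.7]
```

View pics/w1b.png

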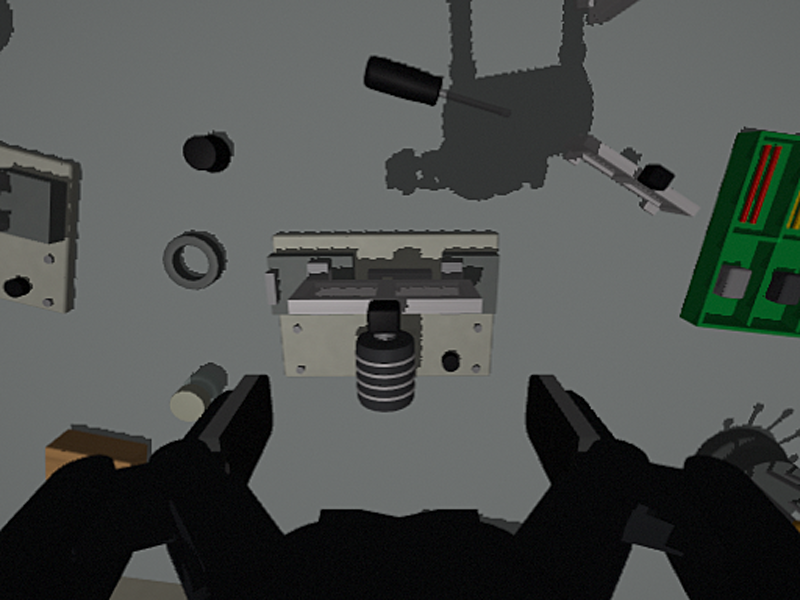

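Wrist view: the guard is on the left unit, with the top rail from (289,305) to (481,305) and the black knob at about (385,315). The sill edges run horizontally, so yaw ≈ 99.5 fits.

```bash
python3 - <<'E'
from h import *
s=snap('wrist');f=.64
im=s['frame'];c=im[175:235,170:325];cv2.imwrite('pics/c1.png',cv2.resize(c,None,fx=5,fy=5,interpolation=cv2.INTER_NEAREST))
a=np.deg2rad(99.5);Y=np.array([np.cos(a),np.sin(a)]);X=np.array([Y[1],-Y[0]])
def u(p):return (p[:2]@X).round(1),(p[:2]@Y).round(1)
for n,q,z in [('plateTL',(274,234),10),('plateTR',(498,232),10),('plBR',(492,376),10),('plBL',(287,376),10),('topL',(288,311),94),('topR',(481,311),94),('sillL',(267,255),32),('sillR',(498,253),32),('knobL',(369,320),130),('knobR',(401,320),130)]:
    p=onz(s,q[0]*f,q[1]*f,z);print(n,p,u(p))
E
```

```text
plateTL [477.   77.8  10. ] (np.float64(483.3), np.float64(-2.0))
plateTR [440.4 287.4  10. ] (np.float64(481.8), np.float64(210.8))
plBR [589.1 315.9  10. ] (np.float64(633.2), np.float64(214.3))
plBL [624.3 103.3  10. ] (np.float64(632.8), np.float64(-1.2))
topL [520.1 115.4  94. ] (np.float64(532.0), np.float64(28.0))
topR [494.9 267.5  94. ] (np.float64(532.3), np.float64(182.1))
sillL [492.9  78.7  32. ] (np.float64(499.1), np.float64(-3.7))
sillR [456.7 286.3  32. ] (np.float64(497.7), np.float64(207.0))
knobL [503.7 180.7 130. ] (np.float64(526.6), np.float64(95.1))
knobR [500.  203.3 130. ] (np.float64(526.7), np.float64(118.0))
```

View pics/c1.png

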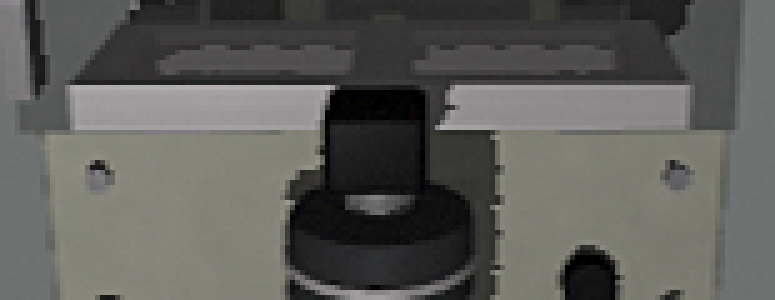

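```bash
cat >> h.py <<'E'
def ax(yaw):
    a=np.deg2rad(yaw+90);Y=np.array([np.cos(a),np.sin(a)]);return np.array([Y[1],-Y[0]]),Y
E
python3 - <<'E'
from h import *
s=snap('wrist');X,Y=ax(9.5)
def pr(n,q,z):
    p=onz(s,*q,z);print(n,p,(p[:2]@X).round(1),(p[:2]@Y).round(1))
for n,q,z in [('tl',(183.8,191.8),94),('tr',(308.2,191.8),94),('bl',(183.8,200.6),94),('br',(308.2,200.6),94),('ktl',(235.6,199.5),130),('kbr',(255,213.4),130),('screwL',(189.5,210.5),10),('screwR',(305.5,210.5),10)]: pr(n,q,z)
print(s['T'][:3,3])
E
```

```text
tl [510.7 114.3  94. ] 522.6 28.4
tr [485.4 266.2  94. ] 522.7 182.4
bl [522.3 115.3  94. ] 534.2 27.5
br [496.7 268.7  94. ] 534.2 183.0
ktl [497.5 179.6 130. ] 520.3 95.0
kbr [510.4 203.6 130. ] 537.0 116.6
screwL [569.9 108.1  10. ] 579.9 12.6
screwR [539.7 289.7  10. ] 580.1 196.7
[394.64797834 184.30255509 423.54992611]
```

```bash
python3 -m inch '[[[9,-1.5,-30],0,0.55],[[9,-1.5,-30],0,0.55],[[9,-1.5,-30],0,0.55],[[7,-1,-30],0,0.55],[[0,0,-30],0,0.55],[[0,0,-20],0,0.55],[[0,0,-9],0,0.55],[[0,0,0],0,0.55],[[0,0,0],0,0.55]]' 40; python3 - <<'E'
from h import *
s=snap('wrist','w2.png');print(r.state()['eef_pos'],r.state()['force']);X,Y=ax(9.5)
p=r.state()['eef_pos'];print(p[:2]@X,p[:2]@Y)
E
```

```text
time_s: 3.02
eef_pos: [504.4, 191.7, 120.3]
ee_rot: [-90.1, -0.0, 99.5]
force: [-0.2, 1.1, 0.7]
gripper_width: 0.551
[504.48747791 191.54579106 120.48214061] [0.30081427 0.42152098 0.90130329]
529.1829098484271 105.65440534627928
```

View pics/w2.png

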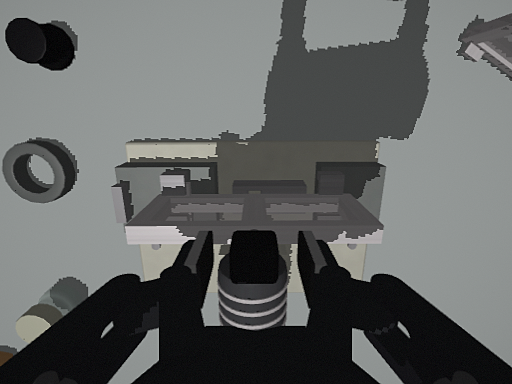

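The knob (px 231–279) is centred between the pads (211–299), so I close on it.

```bash
python3 -m inch '[[[0,0,0],0,0.2],[[0,0,0],0,0.2],[[0,0,0],0,0.2],[[0,0,0],0,0.2],[[0,0,0],0,0.2],[[0,0,0],0,0.2]]' 40;  python3 -m inch '[[[0,0,2],0,0.2],[[0,0,2],0,0.2],[[0,0,2],0,0.2],[[0,0,0],0,0.2]]';python3 -m inch '[[[0,0,2],0,0.2],[[0,0,2],0,0.2],[[0,0,0],0,0.2]]'
```

```text
time_s: 3.82
eef_pos: [504.3, 191.0, 120.3]
ee_rot: [-90.1, 0.0, 99.5]
force: [-0.9, -0.7, 6.9]
gripper_width: 0.274
time_s: 4.32
eef_pos: [503.6, 191.0, 125.2]
ee_rot: [-90.0, -0.0, 99.5]
force: [1.9, -0.6, -3.4]
gripper_width: 0.271
time_s: 4.7
eef_pos: [503.4, 191.0, 129.3]
ee_rot: [-90.0, 0.0, 99.5]
force: [1.0, -0.2, -3.3]
gripper_width: 0.271
```

```bash
python3 -m inch '[[[0,0,1],0,0.2],[[0,0,0],0,0.2],[[0,0,0],0,0.2]]';python3 -m inch '[[[0,0,0.7],0,0.2],[[0,0,0],0,0.2],[[0,0,0],0,0.2]]';python3 -m inch '[[[0,0,0.7],0,0.2],[[0,0,0],0,0.2],[[0,0,0],0,0.2]]'
```

```text
time_s: 5.08
eef_pos: [503.4, 191.0, 130.2]
ee_rot: [-90.0, 0.0, 99.5]
force: [0.9, 0.2, -4.0]
gripper_width: 0.274
time_s: 5.45
eef_pos: [503.5, 191.0, 130.9]
ee_rot: [-90.0, 0.0, 99.5]
force: [2.1, -0.3, -3.9]
gripper_width: 0.269
time_s: 5.82
eef_pos: [503.5, 191.0, 131.6]
ee_rot: [-90.0, 0.0, 99.5]
force: [0.5, 1.4, -3.9]
gripper_width: 0.27
```

```bash
python3 -m inch '[[[-0.33,1.97,0],0,0.2],[[-0.33,1.97,0],0,0.2],[[0,0,0],0,0.2]]';python3 -m inch '[[[-0.33,1.97,0],0,0.2],[[-0.33,1.97,0],0,0.2],[[-0.33,1.97,0],0,0.2]]'
```

```text
time_s: 6.2
eef_pos: [502.6, 195.0, 131.5]
ee_rot: [-89.9, 0.0, 99.5]
force: [-0.2, -1.6, -4.0]
gripper_width: 0.272
time_s: 6.58
eef_pos: [501.8, 201.0, 131.6]
ee_rot: [-90.0, 0.0, 99.5]
force: [-0.0, -2.0, -5.1]
gripper_width: 0.271
```

Sliding freely at about 2 N.

```bash
python3 -m inch '[[[-0.33,1.97,0],0,0.2],[[-0.33,1.97,0],0,0.2],[[-0.33,1.97,0],0,0.2],[[-0.33,1.97,0],0,0.2],[[-0.33,1.97,0],0,0.2],[[-0.33,1.97,0],0,0.2],[[-0.16,0.98,0],0,0.2],[[0,0,0],0,0.2],[[0,0,0],0,0.2]]'; python3 - <<'E'
from h import *
s=snap('wrist','w3.png');X,Y=ax(9.5)
p=r.state()['eef_pos'];print(p[:2]@X,p[:2]@Y)
b=snap('side');cv2.imwrite('pics/s3.png',cv2.resize(b['frame'][200:320,160:280],(600,600),interpolation=cv2.INTER_CUBIC))
cv2.imwrite('pics/m3.png',np.hstack([cv2.resize(s['frame'][80:260,80:420],(460,244)),np.vstack([cv2.resize(b['frame'][200:320,160:280],(244,244))])]))
E
```

```text
time_s: 7.7
eef_pos: [499.8, 213.9, 131.7]
ee_rot: [-90.0, -0.0, 99.5]
force: [0.2, -0.5, -3.8]
gripper_width: 0.271
528.2857210553593 128.4789737822058
```

View pics/w3.png

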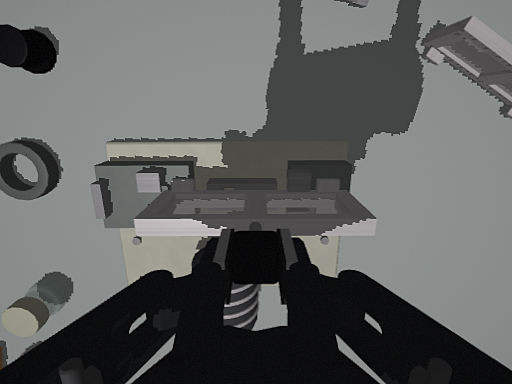

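The tongues (182,184) and (327,185) are clear of the keepers. I lift straight up.

```bash
python3 -m inch '[[[0,0,1.5],0,0.2],[[0,0,1.5],0,0.2],[[0,0,2],0,0.2],[[0,0,0],0,0.2]]';python3 -m inch '[[[0,0,3],0,0.2],[[0,0,3],0,0.2],[[0,0,3],0,0.2],[[0,0,3],0,0.2],[[0,0,0],0,0.2]]'
```

```text
time_s: 8.3
eef_pos: [499.7, 213.7, 136.6]
ee_rot: [-90.0, -0.0, 99.5]
force: [0.3, -0.4, -7.7]
gripper_width: 0.276
time_s: 8.93
eef_pos: [500.2, 213.8, 149.1]
ee_rot: [-90.1, -0.0, 99.5]
force: [0.4, -0.6, -7.8]
gripper_width: 0.274
```

```bash
python3 -m inch '[[[0,0,20],0,0.2],[[0,0,30],0,0.2],[[0,0,35],0,0.2],[[0,-15,30],-0.02,0.2],[[3,-30,20],-0.03,0.2],[[4,-40,10],-0.03,0.2],[[4,-40,6],-0.03,0.2],[[4,-40,0],-0.03,0.2],[[4,-40,0],-0.03,0.2],[[4,-40,0],-0.03,0.2]]';python3 -m inch '[[[4,-40,0],-0.03,0.2],[[4,-40,0],-0.014,0.2],[[4,-40,0],0,0.2],[[4,-35,0],0,0.2],[[3,-25,0],0,0.2],[[2,-14,0],0,0.2],[[0,0,0],0,0.2],[[0,0,0],0,0.2],[[0,0,0],0,0.2]]'; python3 - <<'E'
from h import *
s=snap('wrist','w4.png');cv2.imwrite('pics/w4b.png',cv2.resize(s['frame'],(800,600),interpolation=cv2.INTER_CUBIC));np.save('w4T.npy',s['T'])
E
```

```text
time_s: 10.18
eef_pos: [522.4, -32.5, 299.4]
ee_rot: [-90.0, -0.0, 87.9]
force: [0.5, 0.2, -8.0]
gripper_width: 0.277
time_s: 11.3
eef_pos: [543.8, -224.1, 299.6]
ee_rot: [-90.0, -0.0, 85.6]
force: [0.2, 0.0, -7.8]
gripper_width: 0.277
```

View pics/w4b.png

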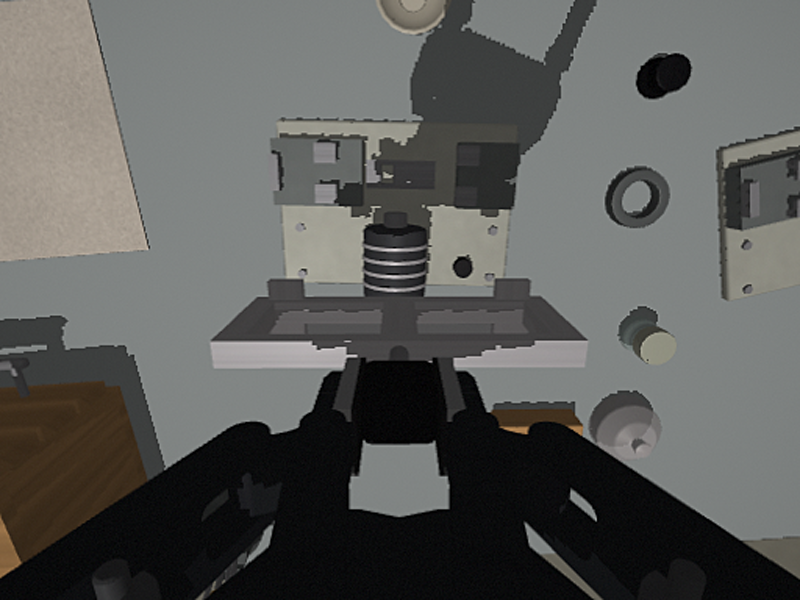

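```bash
python3 -c "
import cv2,numpy as np
i=cv2.imread('pics/w4.png')[70:190,172:332]
i=(255*(i/255.)**.5).astype('uint8');cv2.imwrite('pics/c4.png',cv2.resize(i,None,fx=5,fy=5,interpolation=cv2.INTER_NEAREST))"
```

```text
(no output)
```

View pics/c4.png

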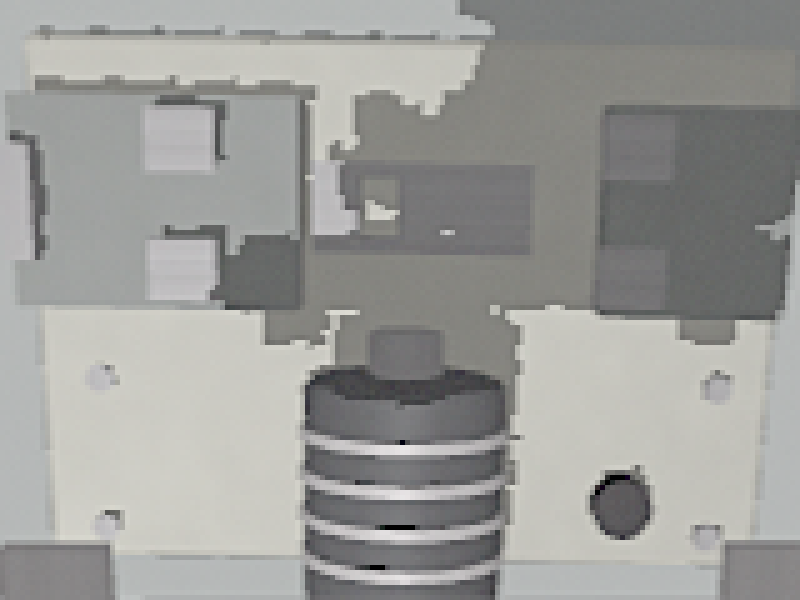

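```bash
python3 - <<'E'
from h import *
s=snap('wrist')  # same pose as w4
g=lambda x,y,z:onz(s,172+x/5,70+y/5,z)
L=np.mean([g(145,103,44),g(213,170,44),g(148,240,44),g(215,300,44)],0);Lg=(g(180,170,44)+g(180,240,44))/2
Q=np.mean([g(605,112,44),g(675,180,44),g(600,247,44),g(668,308,44)],0);Rg=(g(637,180,44)+g(637,247,44))/2
print(L,Lg,Q,Rg,np.linalg.norm(Q-L))
d=Q-L;d2=Rg-Lg;print('yaws',np.degrees(np.arctan2(-d[0],d[1])),np.degrees(np.arctan2(-d2[0],d2[1])))
C=(L+Q+Lg+Rg)/4;print('C',C)
yaw=-4.5;X,Y=ax(yaw);u=lambda p:((p-C)[:2]@X,(p-C)[:2]@Y)
print('gap',np.linalg.norm(g(180,170,44)-g(180,240,44)),np.linalg.norm(g(637,180,44)-g(637,247,44)))
print('slot',u(g(380,206,31)),u(g(361,206,31)),u(g(400,206,31)))
print('strike',u(g(315,210,31)),u(g(532,210,31)))
for n,q in dict(sL=(101,376),sR=(717,388),s2L=(108,521),s2R=(706,536)).items():print(n,g(*q,10),u(g(*q,10)))
print('sill L',u(g(18,305,32)),u(g(5,92,32)),'R',u(g(780,318,32)))
for n,q in dict(gl=(211,341),gr=(587,341),gl2=(212,368),gr2=(587,366)).items():print(n,onz(s,q[0]*.64,q[1]*.64,299.6-2.3-98+62))
print(r.state()['eef_pos'],r.state()['ee_rot'])
E
```

```text
[ 471.825 -281.075   44.   ] [ 472.05 -281.25   44.  ] [ 483.45  -161.375   44.   ] [ 483.7  -161.45   44.  ] 120.26317235546381
yaws -5.547043730160803 -5.5542870958013975
C [ 477.75625 -221.2875    44.     ]
gap 17.84880948410844 17.00735135169495
slot (np.float64(-0.4400322483818636), np.float64(-7.8712890896525725)) (np.float64(-0.4308118840902968), np.float64(-13.08664286335599)) (np.float64(-0.46494443181894185), np.float64(-2.4565518492025356))
strike (np.float64(0.5577727220805497), np.float64(-25.647801268393398)) (np.float64(0.6220434522561691), np.float64(33.439387438408716))
sL [ 518.9 -316.4   10. ] (np.float64(48.479358292197), np.float64(-91.59119848483957))
sR [ 536.9 -134.2   10. ] (np.float64(52.12862305777994), np.float64(91.45940344443754))
s2L [ 563.  -320.7   10. ] (np.float64(92.7807868214577), np.float64(-92.41789689829406))
s2R [ 582.2 -138.3   10. ] (np.float64(97.61066056837487), np.float64(90.92623941260308))
sill L (np.float64(25.82992045189293), np.float64(-108.42013087873198)) (np.float64(-29.731133130052203), np.float64(-107.2758735369496)) R (np.float64(29.45201094259079), np.float64(103.0158416057939))
gl [ 531.5 -300.5  261.3]
gr [ 543.6 -148.   261.3]
gl2 [ 543.5 -302.5  261.3]
gr2 [ 554.9 -147.4  261.3]
[ 543.88610019 -224.36098417  299.7692177 ] [-9.00010600e+01 -1.46832534e-02  8.55548614e+01]
```

Keepers give C=(477.8,−221.3) and yaw −5.6, with spacing 120.3 (should be 120). The slot appears to be at y≈−8. I move over the seat at y=+24.

```bash
python3 -m inch '[[[-16,7,0],-0.007,0.2],[[-16,7,0],-0.007,0.2],[[-16,7,-10],-0.007,0.2],[[-15,6,-20],0,0.2],[[0,0,-30],0,0.2],[[0,0,-30],0,0.2],[[0,0,-25],0,0.2],[[0,0,-15],0,0.2],[[0,0,-8],0,0.2],[[0,0,0],0,0.2]]';python3 -m inch '[[[0,0,0],0,0.2],[[0,0,0],0,0.2],[[0,0,0],0,0.2]]'; python3 - <<'E'
from h import *
s=snap('wrist','w5.png');print(r.state()['eef_pos'],r.state()['ee_rot'])
i=s['frame'][90:250,110:410];i=(255*(i/255.)**.5).astype('uint8');cv2.imwrite('pics/w5b.png',cv2.resize(i,(795,424),interpolation=cv2.INTER_CUBIC))
X,Y=ax(-5.6);C=np.array([477.8,-221.3]);p=r.state()['eef_pos'];print((p[:2]-C)@X,(p[:2]-C)@Y)
E
```

```text
time_s: 12.65
eef_pos: [481.0, -198.3, 161.8]
ee_rot: [-90.0, -0.0, 84.3]
force: [0.4, 0.1, -8.1]
gripper_width: 0.275
time_s: 13.02
eef_pos: [481.2, -198.5, 162.3]
ee_rot: [-90.1, 0.0, 84.3]
force: [0.3, -0.1, -8.1]
gripper_width: 0.274
[ 481.06273817 -198.43853407  162.12971203] [-9.00436583e+01  1.83994114e-02  8.42797839e+01]
1.0162782843532323 23.07074474563403
```

View pics/w5b.png

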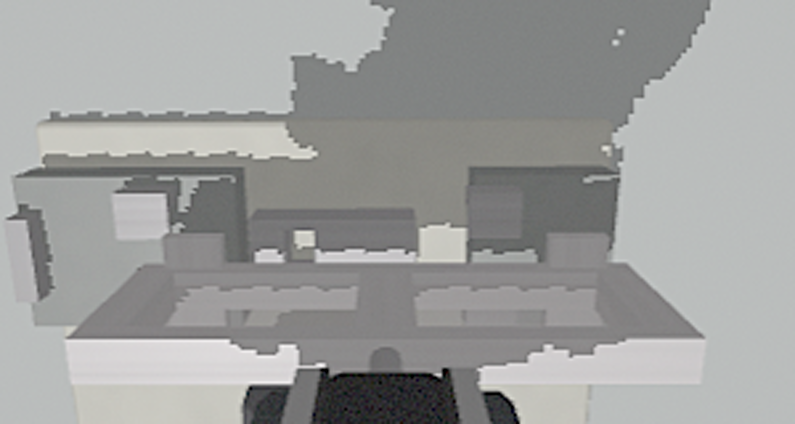

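```bash
python3 - <<'E'
from h import *
s=snap('wrist');g=lambda x,y,z:onz(s,110+x/2.65,90+y/2.65,z)
X,Y=ax(-5.6);C=np.array([477.8,-221.3])
def u(n,p):print(n,((p[:2]-C)@X).round(1),((p[:2]-C)@Y).round(1))
z=162.1-100.3
for n,q in dict(tL1=(164,233),tL2=(225,233),tR1=(547,233),tR2=(608,233)).items():u(n,g(*q,z))
for n,q in dict(gl=(67,338),gr=(704,337),gl2=(69,384),gr2=(704,384)).items():u(n,g(*q,z+62))
for n,q in dict(kL=(113,194),kL2=(167,194),kLb=(140,240),kR1=(467,187),kR2=(522,187),kRb=(494,238)).items():u(n,g(*q,44))
u('slot',g(304,240,31))
E
```

```text
tL1 -15.8 -47.2
tL2 -15.7 -27.9
tR1 -15.4 73.7
tR2 -15.2 93.0
gl -6.0 -53.6
gr -5.7 98.8
gl2 6.2 -54.8
gr2 6.6 100.4
kL -24.6 -68.5
kL2 -24.6 -50.4
kLb -8.7 -61.1
kR1 -26.6 49.9
kR2 -26.6 68.3
kRb -9.0 59.7
slot -5.0 -6.5
```

Aligned: guard at x≈+0.4, y≈22.8 in the unit frame. I nudge it a little and lower, watching the force.

```bash
python3 -m inch '[[[-0.4,1,-4],0,0.2],[[0,0,-5],0,0.2],[[0,0,-5],0,0.2],[[0,0,-3],0,0.2],[[0,0,0],0,0.2]]';python3 -m inch '[[[0,0,-2],0,0.2],[[0,0,-2],0,0.2],[[0,0,-2],0,0.2],[[0,0,0],0,0.2]]';python3 -m inch '[[[0,0,-2],0,0.2],[[0,0,-1],0,0.2],[[0,0,0],0,0.2]]';python3 -m inch '[[[0,0,-1.5],0,0.2],[[0,0,-1],0,0.2],[[0,0,0],0,0.2]]'
```

```text
time_s: 13.75
eef_pos: [480.1, -197.1, 144.2]
ee_rot: [-89.9, -0.0, 84.3]
force: [-0.4, -0.5, -8.1]
gripper_width: 0.274
time_s: 14.25
eef_pos: [480.3, -197.2, 138.5]
ee_rot: [-90.0, -0.0, 84.3]
force: [1.3, 0.6, -8.0]
gripper_width: 0.276
time_s: 14.62
eef_pos: [480.3, -197.2, 135.5]
ee_rot: [-90.0, -0.0, 84.3]
force: [0.3, -0.3, -8.9]
gripper_width: 0.273
time_s: 15.0
eef_pos: [480.3, -197.3, 133.1]
ee_rot: [-90.0, -0.0, 84.3]
force: [-0.3, -0.3, -7.4]
gripper_width: 0.271
```

```bash
python3 -m inch '[[[0,0,-0.7],0,0.2],[[0,0,-0.7],0,0.2],[[0,0,0],0,0.2],[[0,0,0],0,0.2]]'; python3 -m inch '[[[0,0,-0.5],0,0.2],[[0,0,0],0,0.2],[[0,0,0],0,0.2]]'
```

```text
time_s: 15.5
eef_pos: [480.6, -197.4, 132.1]
ee_rot: [-90.0, 0.0, 84.3]
force: [-1.4, 0.5, -3.7]
gripper_width: 0.275
time_s: 15.88
eef_pos: [480.6, -197.3, 131.3]
ee_rot: [-90.0, 0.0, 84.3]
force: [-1.6, 1.2, -2.9]
gripper_width: 0.271
```

Landed on the sill (load drops to the spring's ~3 N). I slide along −y with the bolt held up.

```bash
python3 -m inch '[[[-0.2,-2,0],0,0.2],[[-0.2,-2,0],0,0.2],[[-0.2,-2,0],0,0.2],[[0,0,0],0,0.2]]'; python3 -m inch '[[[-0.2,-2,0],0,0.2],[[-0.2,-2,0],0,0.2],[[-0.2,-2,0],0,0.2]]'
```

```text
time_s: 16.38
eef_pos: [480.0, -203.6, 131.3]
ee_rot: [-90.0, 0.0, 84.3]
force: [-0.5, 2.1, -3.5]
gripper_width: 0.273
time_s: 16.75
eef_pos: [479.2, -209.4, 131.3]
ee_rot: [-90.0, -0.0, 84.3]
force: [-0.1, 1.9, -3.3]
gripper_width: 0.276
```

```bash
python3 -m inch '[[[-0.2,-2,0],0,0.2],[[-0.2,-2,0],0,0.2],[[-0.2,-2,0],0,0.2]]'; python3 -m inch '[[[-0.2,-2,0],0,0.2],[[0,0,0],0,0.2],[[0,0,0],0,0.2]]'
```

```text
time_s: 17.12
eef_pos: [478.6, -215.4, 131.2]
ee_rot: [-90.0, -0.0, 84.3]
force: [-0.3, 2.7, -3.3]
gripper_width: 0.277
time_s: 17.5
eef_pos: [478.4, -217.6, 131.3]
ee_rot: [-90.0, 0.0, 84.3]
force: [0.6, -0.9, -4.3]
gripper_width: 0.274
```

```bash
python3 -m inch '[[[0,0,-1],0,0.2],[[0,0,-0.5],0,0.2],[[0,0,0],0,0.2],[[0,0,0],0,0.2]]'; python3 -m inch '[[[0,0,0],0,0.35],[[0,0,0],0,0.5],[[0,0,0],0,0.6],[[0,0,0],0,0.6],[[0,0,0],0,0.6]]'
```

```text
time_s: 18.0
eef_pos: [478.4, -217.6, 129.8]
ee_rot: [-90.0, 0.0, 84.3]
force: [-1.1, -0.2, -4.1]
gripper_width: 0.271
time_s: 18.62
eef_pos: [478.5, -217.3, 129.9]
ee_rot: [-90.0, 0.0, 84.3]
force: [0.2, 0.2, 1.0]
gripper_width: 0.597
```

```bash
python3 -m inch '[[[0,0,10],0,0.6],[[0,0,15],0,0.6],[[0,0,15],0,0.6],[[3,30,5],0,0.3],[[4,40,0],0,0],[[3.2,34,0],0,0],[[0,0,0],0,0],[[0,0,-25],0,0],[[0,0,-25],0,0],[[0,0,-20],0,0]]'; python3 -m inch '[[[0,0,-12],0,0],[[0,0,0],0,0],[[0,0,0],0,0]]'; python3 - <<'E'
from h import *
s=snap('wrist','w6.png');X,Y=ax(-5.6);C=np.array([477.8,-221.3]);p=r.state()['eef_pos'];print((p[:2]-C)@X,(p[:2]-C)@Y)
E
```

```text
time_s: 19.88
eef_pos: [488.9, -114.4, 104.7]
ee_rot: [-90.0, 0.0, 84.3]
force: [0.1, -0.4, 0.0]
gripper_width: -0.002
time_s: 20.25
eef_pos: [489.4, -113.8, 93.6]
ee_rot: [-90.1, 0.0, 84.3]
force: [-0.0, -0.2, -0.3]
gripper_width: 0.002
1.1702820570428454 108.15603582888038
```

View pics/w6.png

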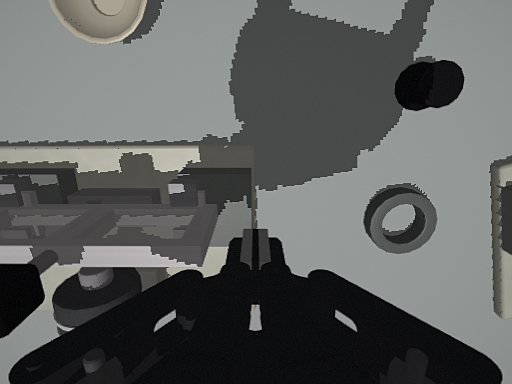

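```bash
python3 -m inch '[[[-0.2,-2,0],0,0],[[-0.2,-2,0],0,0],[[-0.1,-1,0],0,0],[[0,0,0],0,0]]'; for i in 1; do python3 -m inch '[[[-0.1,-1,0],0,0],[[-0.1,-1,0],0,0],[[0,0,0],0,0]]';done; python3 -m inch '[[[-0.1,-1,0],0,0],[[-0.1,-1,0],0,0],[[0,0,0],0,0]]'; python3 -m inch '[[[-0.1,-1,0],0,0],[[-0.1,-1,0],0,0],[[0,0,0],0,0]]'
```

```text
time_s: 20.8
eef_pos: [488.1, -118.4, 92.8]
ee_rot: [-90.0, -0.0, 84.3]
force: [-0.4, 0.3, 0.5]
gripper_width: 0.001
time_s: 21.18
eef_pos: [487.9, -120.3, 92.7]
ee_rot: [-90.0, -0.0, 84.3]
force: [0.6, -0.7, -0.3]
gripper_width: -0.001
time_s: 21.55
eef_pos: [487.8, -122.4, 92.8]
ee_rot: [-90.0, 0.0, 84.3]
force: [0.0, -0.7, 0.6]
gripper_width: -0.001
time_s: 21.92
eef_pos: [487.6, -124.4, 92.8]
ee_rot: [-90.0, 0.0, 84.3]
force: [-0.5, -0.3, -0.4]
gripper_width: 0.002
```

```bash
python3 -m inch '[[[-0.1,-1,0],0,0],[[-0.1,-1,0],0,0],[[0,0,0],0,0]]'; python3 -m inch '[[[-0.1,-1,0],0,0],[[-0.1,-1,0],0,0],[[0,0,0],0,0]]'; python3 -m inch '[[[-0.05,-0.5,0],0,0],[[-0.05,-0.5,0],0,0],[[0,0,0],0,0]]'
```

```text
time_s: 22.3
eef_pos: [487.4, -126.4, 92.8]
ee_rot: [-90.0, -0.0, 84.3]
force: [0.3, 0.0, -0.2]
gripper_width: -0.001
time_s: 22.68
eef_pos: [487.1, -127.7, 92.8]
ee_rot: [-90.0, -0.1, 84.3]
force: [0.6, 2.9, 1.1]
gripper_width: 0.0
time_s: 23.05
eef_pos: [486.9, -129.2, 92.7]
ee_rot: [-90.0, -0.0, 84.3]
force: [0.8, 4.6, 1.9]
gripper_width: 0.003
```

```bash
P='[[[-0.05,-0.5,0],0,0],[[-0.05,-0.5,0],0,0]]'; python3 -m inch '[[[-0.05,-0.5,0],0,0],[[-0.05,-0.5,0],0,0],[[-0.05,-0.5,0],0,0]]';python3 -m inch '[[[-0.05,-0.5,0],0,0],[[-0.05,-0.5,0],0,0],[[-0.05,-0.5,0],0,0]]'
```

```text
time_s: 23.42
eef_pos: [486.8, -130.8, 92.8]
ee_rot: [-90.0, -0.0, 84.3]
force: [0.7, 3.9, 1.1]
gripper_width: -0.003
time_s: 23.8
eef_pos: [486.7, -132.4, 92.8]
ee_rot: [-90.0, 0.0, 84.3]
force: [0.3, 3.8, 0.2]
gripper_width: 0.005
```

```bash
python3 -m inch '[[[-0.05,-0.5,0],0,0],[[-0.05,-0.5,0],0,0],[[-0.05,-0.5,0],0,0]]';python3 -m inch '[[[-0.05,-0.5,0],0,0],[[-0.05,-0.5,0],0,0]]'
```

```text
time_s: 24.18
eef_pos: [486.6, -133.9, 92.8]
ee_rot: [-90.0, 0.0, 84.3]
force: [0.7, 3.0, 0.4]
gripper_width: -0.0
time_s: 24.42
eef_pos: [486.5, -135.1, 92.8]
ee_rot: [-90.0, 0.0, 84.3]
force: [-0.5, 2.0, -0.4]
gripper_width: -0.008
```

```bash
python3 -m inch '[[[-0.05,-0.5,0],0,0],[[0,0,0],0,0]]';python3 -m inch '[[[-0.05,-0.5,0],0,0],[[0,0,0],0,0]]'; python3 -m inch '[[[-0.05,-0.5,0],0,0],[[0,0,0],0,0]]'
```

```text
time_s: 24.68
eef_pos: [486.5, -135.9, 92.8]
ee_rot: [-90.0, 0.1, 84.3]
force: [0.6, 0.1, 0.2]
gripper_width: 0.0
time_s: 24.92
eef_pos: [486.4, -136.1, 92.8]
ee_rot: [-90.0, 0.0, 84.3]
force: [0.2, 0.9, 0.6]
gripper_width: -0.001
time_s: 25.18
eef_pos: [486.4, -136.5, 92.8]
ee_rot: [-90.0, 0.0, 84.3]
force: [0.9, -0.1, 0.4]
gripper_width: -0.003
```

```bash
python3 -m inch '[[[-0.05,-0.5,0],0,0],[[0,0,0],0,0]]';python3 -m inch '[[[-0.05,-0.5,0],0,0],[[0,0,0],0,0]]'
```

```text
time_s: 25.42
eef_pos: [486.3, -136.9, 92.8]
ee_rot: [-90.0, 0.0, 84.3]
force: [0.4, 0.2, 0.7]
gripper_width: 0.002
time_s: 25.68
eef_pos: [486.2, -137.4, 92.8]
ee_rot: [-90.0, 0.0, 84.3]
force: [0.6, -0.6, 0.4]
gripper_width: -0.004
```

The push force vanished, so I look before going on.

```bash
python3 - <<'E'
from h import *
s=snap('wrist','w7.png');b=snap('side','s7.png');a=snap('top','t7.png')
G=lambda i:(255*(i/255.)**.5).astype('uint8')
q=proj(b,[478,-222,60]);x,y=q.astype(int);print(q)
c=cv2.resize(G(b['frame'][y-60:y+50,x-60:x+50]),(400,400),interpolation=cv2.INTER_CUBIC)
w=cv2.resize(G(s['frame'][130:310,0:300]),(400,240),interpolation=cv2.INTER_CUBIC)
cv2.imwrite('pics/m7.png',np.hstack([c,np.vstack([w,np.zeros((160,400,3),np.uint8)])]))
E
```

```text
[262.7 123.4]
```

View pics/m7.png

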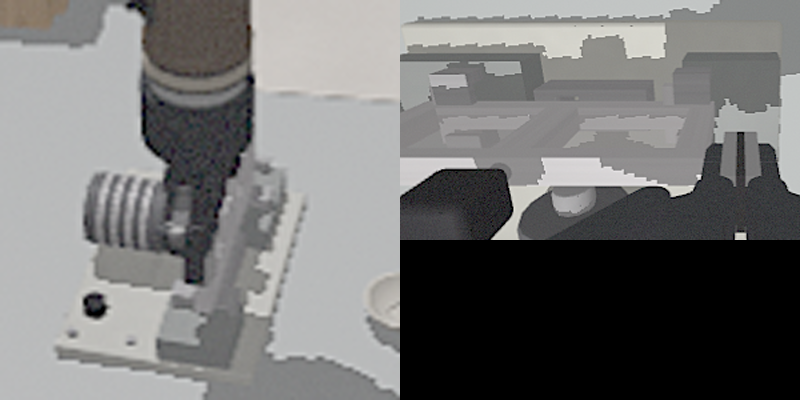

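```bash
python3 - <<'E'
from h import *
X,Y=ax(-5.6);C=np.array([477.8,-221.3])
s=snap('wrist');im=s['frame']
def u(q,z):
    p=onz(s,*q,z);return ((p[:2]-C)@X).round(1),((p[:2]-C)@Y).round(1)
for q in[(236,207),(233,246),(231,268)]:print(q,u(q,94))
c=lambda x,z:proj(s,np.r_[C+X*x[0]+Y*x[1],z])
for g in(-3,-5,-7):
    print(g,'end',c((-6,g+77),94),c((6,g+77),94),'knob R -x top/bot, +x top for bolt0,9',[c((-10,g+12),z).tolist() for z in(106,130,115,139)],[c((10,g+12),z).tolist() for z in (130,139)])
g=cv2.cvtColor(im,cv2.COLOR_BGR2GRAY)
for v in range(250,320,6):print(v,g[v,60:110:2])
E
```

```text
(236, 207) (np.float64(-28.5), np.float64(74.8))
(233, 246) (np.float64(-7.9), np.float64(72.8))
(231, 268) (np.float64(4.7), np.float64(71.4))
-3 end [235.6 249.4] [236.2 270.3] knob R -x top/bot, +x top for bolt0,9 [[90.9, 254.9], [55.1, 287.9], [79.1, 265.8], [37.3, 304.3]] [[66.1, 331.0], [50.3, 350.0]]
-5 end [231.6 249.4] [232.2 270.3] knob R -x top/bot, +x top for bolt0,9 [[86.6, 254.9], [49.8, 287.9], [74.4, 265.8], [31.5, 304.3]] [[61.1, 330.9], [44.9, 349.9]]
-7 end [227.6 249.4] [228.3 270.4] knob R -x top/bot, +x top for bolt0,9 [[82.2, 254.9], [44.5, 287.9], [69.8, 265.8], [25.7, 304.3]] [[56.1, 330.9], [39.5, 349.9]]
250 [ 80  81  81  81  82  82  83  83  83  81  80  82  82  81  80  81  81  80
  81  81  81  83  79 182 180]
256 [ 36  35  35  31  23  25  24  33  53  56  53  71  81  81  82  81  81  83
  82  81  81  81  82  76 194]
262 [  6   7   9   5   4   7   6  10   8   4  51  50  82  80  81  80  80  80
  79  80  81  81  75 191 174]
268 [  9   7  10   4   7   9   2  11   8   7   0  86  83  82  81  82  81  78
 116 113 112 108 180 177 175]
274 [  7   8   4   4   5   6   5  11   6   3   5  70 170 162 162 162 162 163
 162 165 166 165 167 173 165]
280 [  4   8   9  11   9   7   6   7   4   5   6   0 163 165 161 162 163 163
 165 165  85  14  24  24  24]
286 [  5   9   2   7   1   3   8   5   2   9   5   5   0 172 163 162 172  67
  19  27  24  24  26  23  24]
292 [  9   6   5   9   6   7  11   1   8  10   3   0 156 164 168  85  24  25
  28  24  24  25  25  26  24]
298 [  5   5   8  10  11   9   7   7   0 108 171 162 161 163  97  21  27  24
  26  25  26  22  24  24  24]
304 [  7   3   6   8   5   3  38 160 159 159 158 159 159 165  59  44  25  27
  23  25  26  25  27  24  25]
310 [  7   6   3   0 137 158 155 156 155 155 157 157 156 158 150  40  50  52
  53  51  40  28  28  26  16]
316 [  0  97 153 147 147 146 146 147 145 146 147 147 147 147 128  60  51  58
  38  13  10  13  10  10  15]
```

```bash
python3 - <<'E'
from h import *
X,Y=ax(-5.6);C=np.array([477.8,-221.3])
s=snap('wrist')
def rows(im,cols):
    g=cv2.cvtColor(im,cv2.COLOR_BGR2GRAY).astype(int)
    for c in cols:print(c,g[236:290:1,c])
a=cv2.imread('pics/w6.png');b=cv2.imread('pics/w7.png')
print('w6');rows(a,(15,25));print('w7');rows(b,(45,60,72))
# predicted knob -x bottom edge row for bolt 0..9
for t in(0,3,6,9):
    print(t,[proj(s,np.r_[C-X*10+Y*(-5+k),106+t]).tolist() for k in(4,12)])
E
```

```text
w6
15 [ 86  85  80  70  73  73  72  71  64 106 160 172 169 169 168 169 170 170
 170 167 166 165 165 168 166 165 174 129  17   3   9   6   7   9   7   8
   7   8   8   6   8   8  11   4   5   4  11   7   5   8   2   9   6   4]
25 [ 87  86  83  71  73  72  73  72  65 103 161 173 171 171 169 169 170 171
 170 170 167 164 165 166 168 166 176 137  23   0   6   7  13   5  11   6
  11   8   5   4   7   6   6   5   8   8   2   9   6   4   5   7  11   7]
w7
45 [ 85  85  85  85  83  75  71  72  73  71  69  73 126 178 171 170 169 170
 177 159  68   0   4  12   4   5   2   9   8   9   6   9   6   7   4   2
   5   9   7   8   9   9   8   5   8   7   4  11   7  10  13  12  10  14]
60 [70 75 76 80 80 75 74 73 72 72 73 73 76 82 81 80 81 79 83 77 35  0  7  9
  9  6  7  7 11  8  8  6 10  9  9  9  8  9  7  8 11  7  7  8  9  4  4  3
  7  6  9 11  4  4]
72 [65 69 72 74 74 73 73 72 73 73 73 72 78 82 83 80 63 52 54 52 23  5  6 11
 13  8  8  8  0  8  7  8  6  6  7 10  6 10  7  5  8 10  7  7  7  7  4  8
 10  7  5 13  8  5]
0 [[69.1, 254.9], [86.5, 254.9]]
3 [[64.9, 258.4], [82.7, 258.4]]
6 [[60.4, 262.0], [78.6, 262.0]]
9 [[55.7, 265.8], [74.4, 265.8]]
```

The numbers show the knob dropped about 9 mm relative to the top rail between w6 and w7. The bolt has fallen in at guard y≈−5 to −6. I back off and check from above.

```bash
python3 -m inch '[[[0.3,3,0],0,0],[[1,10,0],0,0],[[1,10,0],0,0],[[0,0,30],0,0],[[-5,-10,40],0,0],[[-8,-30,40],0,0],[[-8,-30,30],0,0],[[-6,-25,20],0,0],[[0,0,0],0,0],[[0,0,0],0,0]]'; python3 - <<'E'
from h import *
s=snap('wrist','w8.png');print(r.state()['eef_pos'],r.state()['force']);X,Y=ax(-5.6);C=np.array([477.8,-221.3])
for t in(0,9):print(t,[proj(s,np.r_[C-X*10+Y*(-6+k),106+t+h]).tolist() for k,h in((-12,24),(12,24),(12,0))])
i=s['frame'][80:270,140:393];i=(255*(i/255.)**.5).astype('uint8');cv2.imwrite('pics/w8b.png',cv2.resize(i,(795,597),interpolation=cv2.INTER_CUBIC))
E
```

```text
time_s: 27.18
eef_pos: [461.1, -208.1, 251.8]
ee_rot: [-89.9, -0.1, 84.3]
force: [-0.2, -0.4, -0.8]
gripper_width: -0.002
[ 460.92372107 -207.79670987  251.3934949 ] [ 0.5629591   0.4192366  -0.26885075]
0 [[224.1, 197.9], [249.8, 197.8], [250.1, 190.3]]
9 [[223.0, 201.0], [249.6, 200.9], [250.0, 192.9]]
```

View pics/w8b.png

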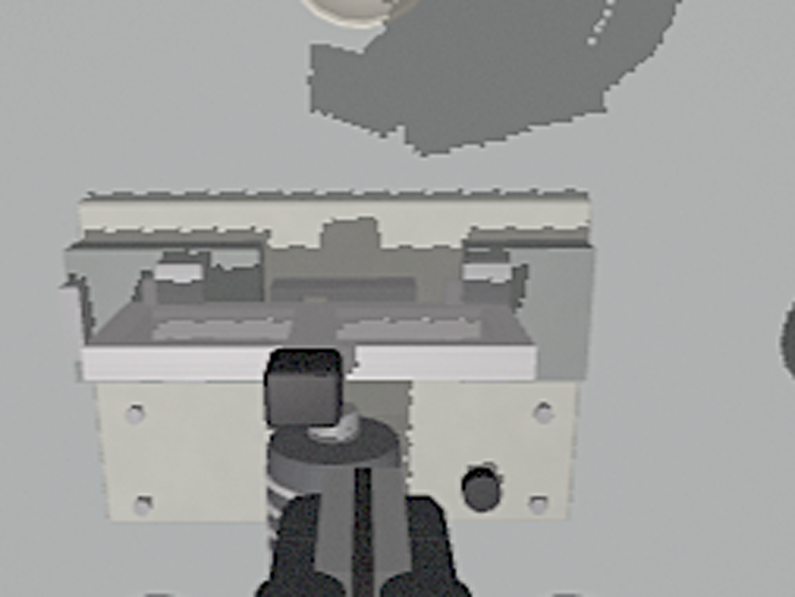

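```bash
python3 - <<'E'
from h import *
s=snap('wrist');X,Y=ax(-5.6);C=np.array([477.8,-221.3])
q=lambda x,y:(140+x/3.142,80+y/3.142)
def u(p):return ((p[:2]-C)@X).round(1),((p[:2]-C)@Y).round(1)
e=[u(onz(s,*q(x,y),94)) for x,y in((82,345),(536,345),(82,381),(536,380))];print(e)
g=np.mean([k[1] for k in e])
for t in(0,9):
    print(t,'guard',g,'knob top face',u(onz(s,*q(267,372),130+t)),u(onz(s,*q(342,425),130+t)),'bottom row',[proj(s,np.r_[C-X*d+Y*g,z]).tolist() for d,z in((10,106+t),(6,94))])
G=cv2.cvtColor(s['frame'],cv2.COLOR_BGR2GRAY).astype(int);print(G[184:218,238]);print(G[184:200,215])
a=snap('top')['frame'];b=cv2.imread('pics/top.png');d=cv2.absdiff(a,b).max(2)
n,_,st,_=cv2.connectedComponentsWithStats((cv2.medianBlur(d,3)>40).astype('uint8'));print([x.tolist() for x in st[1:] if x[4]>15])
E
```

```text
[(np.float64(-7.5), np.float64(-83.0)), (np.float64(-7.1), np.float64(70.2)), (np.float64(5.3), np.float64(-84.3)), (np.float64(5.4), np.float64(71.0))]
0 guard -6.524999999999999 knob top face (np.float64(-9.9), np.float64(-16.8)) (np.float64(7.1), np.float64(5.3)) bottom row [[237.5, 190.7], [238.3, 191.0]]
9 guard -6.524999999999999 knob top face (np.float64(-12.9), np.float64(-15.8)) (np.float64(3.5), np.float64(5.5)) bottom row [[237.0, 193.4], [238.3, 191.0]]
[58 60 59 59 58 61 69 15  2  9  2  7  6  6  6 23 36 41 38 36 35 35 36 35
 34 33 32 32 29 29 28 17 24 74]
[ 88  86  87  91  62  49  77 187 176 170 174 173 166 168 167 167]
[[270, 105, 166, 279, 18974], [192, 177, 49, 23, 533], [333, 188, 12, 5, 47], [261, 210, 81, 107, 2506], [330, 229, 6, 11, 49], [0, 286, 173, 98, 9701], [174, 308, 84, 76, 3736], [282, 313, 10, 6, 31], [305, 331, 7, 6, 27]]
```

Bolt-down is confirmed: the knob lies over the guard's axis only if travel ≈ 0. I hand in.

```bash
python3 -c "
from rig import r
print(r.hand_in())"
```

```text
the job is handed in; nothing more can be done
None
```

The guard is now in the other spindle unit with its bolt down. I handed the job in at about 27 s, with the gripper well clear of everything.

**What I did:** I pulled the bolt up by the knob, slid the guard about 23 mm out from under the keepers and lifted it off. I set it in the other unit's seat at y ≈ +24 and slid it to about +4 with the bolt held up. Then I let go of the knob and pushed the guard on by its end post at 2–5 N until the bolt dropped. The highest force I read was about 9 N.

**Last checks:**
- **Bolt:** the knob dropped about 9 mm between the views before and after the push. A separate view from above also fits a bolt travel of about 0, not 9 mm.
- **Position:** the guard is at y ≈ −6.5, within the locked range. The slot in the images was at about −6.5 to −8.
- **Contact:** there was no contact force on the tool before hand-in.

**What disagreed or stayed unchecked:**
- **Push force:** it fell to about 0 N over the last 2 mm of the push instead of rising against the slot. I took "fully home" from the images and made no extra push to test the lock.
- **Alignment:** the last view put the guard about 1 mm off in x, which is within the camera calibration.
- **Other items:** I saw no sign that any had moved. The before-and-after comparison from the top camera was partly hidden by the arm and its shadow, and I didn't look into its smallest differences.

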